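# Reverse the row of paint containers into the second rack

## Robot

A 6-joint arm with a two-finger parallel gripper is mounted at the origin on a cart in front of the work surface, level with it; the furniture and walls round the work are solid. World frame = base frame: x ahead of the robot, y to its left, z up, the work surface at z = 0. Lengths are in mm, angles in rad, forces in N, time in s.
With the tool pointing down it reaches from about 400 to 825 mm from the base axis. Payload 7 kg.
Tool frame: the origin (TCP) lies on the front face of the gripper's body, between the roots of the fingers; the fingertips stand 73 mm ahead of it and the grasp point (between the pads) lies 54 mm ahead of it (ctrl.grip_point_offset is the distance from the TCP to the grasp point, in mm); z points along the fingers, y is the direction in which the jaws open and shut (so a half turn about z gives the same grasp; the last joint's range is limited). The gripper opens to 85 mm and grips with 20 to 120 N. Pads are 22 mm wide; open, the fingers measure 114 mm over their backs; the gripper's body (76 mm by 85 mm) begins 54 mm behind the grasp point. The pads swing forward as they close: fully open they stand 13 mm farther back than shut.
Start: joints at [1.436, 0.359, 0.012, 0, -1.224, -0.288], TCP at [276.969, 615.536, 303.902] pointing down, gripper open.
Joint ranges: [-3.07, 3.07], [-1.43, 2.12], [-1.02, 1.25], [-3.03, 1.67], [-3.05, -0], [-3.03, 3.03]. Speed limits (rad/s): [2.39, 2.39, 3.01, 3.14, 3.14, 3.14].

## Interface

Orientations are given as a rotation vector (axis times angle).
In Python, from station import ctrl gives the robot as it stands. The module is installed in compiled form; this text tells all that it offers.
- The arm moves only by the shell command python3 -m handwheel 'ROWS' [OPENING] [FORCE]. ROWS is JSON, a list that holds one entry, the list of rows, each a list of 4 numbers: the shift along the world's x, y, z each as a share of 0.4 m, from -1 to 1, then the turn about the world's z as a share of 30 degrees, from -1 to 1. In form: [[[tx, ty, tz, roll], ...]]. A call has 1 to 5 rows; each row is the pose to reach, as a shift and turn from the pose measured when the call began; what a row does not reach only later rows make up. A row lasts 1/10 s, in which the tool goes at most 50 mm and 8.59 degrees, less where a joint would pass 70% of its speed; a pose out of reach is approached as far as the arm can. A call with a number of a shift or a turn outside -1 to 1 is refused whole. A call with a gripper value outside its range is refused whole. OPENING is the closure, from -1 (fully open) to 1 (shut), so that 0 is half open, set as the call begins (- or left out, the last holds). The fingers move at their own pace and stop on an object; FORCE is the grip in N (left out, the last holds). Time passes only in rows, so rows that repeat a pose let the fingers close. It gives the time, the measured TCP pose, the force and the opening at its end, in the units of the state.
- ctrl.get_state(): the state, without advancing time (a new reading comes with each control period).
- ctrl.get_image(name): name is "side" or "top" or "wrist"; returns the picture (480x640x3 uint8, blue, green, red); there is no depth.
- ctrl.get_calibration(name): a dict with "K" (3x3 intrinsics, pixels), "T" (4x4, takes a point from camera to world coordinates); the wrist camera has in their place "tool_from_camera" (4x4, takes a point from camera to tool coordinates, whose origin is the TCP and whose axes are the flange's). Camera axes: x right, y up, looking along -z (the intrinsics and any distortion apply to the point x, -y, -z); pixel columns grow to the right and rows downward; lengths in mm; the calibration is good to about 2 mm. The wrist camera is an equidistant fisheye: a pixel r from the principal point sees the ray r / f radians off the axis. A picture is of the moment at which its call begins: read the wrist's pose just before it. get_calibration takes no time and is no camera call.
- ctrl.close_job(): hands the job in, once; it reports no verdict.
The state is a dict: "clock": time; "joint_positions": joint angles; "joint_velocities": joint speeds; "effort": joint torques, N m; "tcp_pos": TCP position; "orientation": TCP orientation; "wrist_force": force on the tool from outside, world axes, zero at the start; "moment": the same for the moment, N m; "grip_width": finger opening in mm.
Only numpy, scipy, OpenCV 4.12 (cv2) and the standard library are available. Lean on these libraries where they do the work, as an engineer would, in place of code of your own. Each camera call takes 0.05 s, during which the arm holds its last target.

## Task

Move the four paint containers from the rack they stand in to the empty rack beside it, reversing the row: the one now nearest the robot goes to the farthest pad, the second to the second farthest, and so on, so that they come to hand in the opposite order at the next painting session. Stand each upright on the middle of its pad and never tip one over.

Things in the scene. Friction and masses are not known exactly. Their poses are not given: they have to be found in the camera images.
- large_jar_mid (a point): Large squat paint jar with grey screw lid, round, 52 mm wide, 59 mm tall, lid is the upper 19 mm, 51 mm wide; grasp the lid. Loose. Point at its centre, half-way up, z up; lies 12 mm (top of pad over desk) plus half its height above the desk while it stands in a rack.
- small_jar_mid (a point): Small paint jar with white screw lid, round, 36 mm wide, 46 mm tall (lid is the upper 18 mm, 35 mm wide; grasp the lid or just below). Loose. Point at its centre, half-way up, z up; lies 12 mm (top of pad over desk) plus half its height above the desk while it stands in a rack.
- dropper_mid (a point): Slim dropper bottle, round, 88 mm tall in all; body 28 mm wide up to 60 mm high, thin tip above. Grasp the body, at its centre height. Loose. Point at its centre, half-way up, z up; lies 12 mm (top of pad over desk) plus half its height above the desk while it stands in a rack.
- tin_mid (a point): Square bare-metal tin, 40 x 40 mm, body 48 mm high with a 19 mm round black cap, 60 mm tall in all. Its x and y axes are square to its side faces; it stands within 0.12 rad of square to its rack. Loose. Point at its centre, half-way up, z up; lies 12 mm (top of pad over desk) plus half its height above the desk while it stands in a rack.
- large_jar_pad: Round dark rubber pad, 58 mm wide and 2 mm thick, fixed on the full rack; it is the place where the large jar stands at the start and so keeps the record of the old order. Origin: centre of its underside, 10 mm above the desk.
- small_jar_pad: Round dark rubber pad, 58 mm wide and 2 mm thick, fixed on the full rack; it is the place where the small jar stands at the start and so keeps the record of the old order. Origin: centre of its underside, 10 mm above the desk.
- dropper_pad: Round dark rubber pad, 58 mm wide and 2 mm thick, fixed on the full rack; it is the place where the dropper bottle stands at the start and so keeps the record of the old order. Origin: centre of its underside, 10 mm above the desk.
- tin_pad: Round dark rubber pad, 58 mm wide and 2 mm thick, fixed on the full rack; it is the place where the tin stands at the start and so keeps the record of the old order. Origin: centre of its underside, 10 mm above the desk.
- full_rack: The rack full at the start. Fixed wooden rack, 272 mm long (x axis, away from the robot within 0.15 rad), 76 wide (y), edges 14 and end blocks 22 mm high. Four rubber pads 58 mm wide at x = -93, -31, 31, 93 mm, y = 0, tops 12 mm above the desk. Origin: centre of underside. Grasp with the fingers at its long sides (closing along y): there is room.
- empty_rack: The rack empty at the start, left or right of the full one. Fixed wooden rack, 272 mm long (x axis, away from the robot within 0.15 rad), 76 wide (y), edges 14 and end blocks 22 mm high. Four rubber pads 58 mm wide at x = -93, -31, 31, 93 mm, y = 0, tops 12 mm above the desk. Origin: centre of underside.

How it is judged:
By the outcome, as a careful person would: the job done as asked, in the order asked, and still so for the second after the job is handed in, with the robot touching nothing.
It also fails if it takes over 112 s, if anything falls off the work surface, if the arm or the gripper's body presses on something with over 40 N, if the wrist force passes 120 N, or if a joint passes its speed limit or range.

## Working session

There is one attempt and no reset: what is moved stays moved. The work goes in short steps, Python scripts to look and compute and a shell command to move; the robot and the scene stay as the last step left them, time stands still between calls to the robot, and variables do not carry over. Pictures are saved under pics/ and viewed, and the job is handed in when it is done.

```bash
mkdir -p pics; python3 - <<'E'
from station import ctrl
import cv2,numpy as np
print(ctrl.get_state())
for n in("side","top","wrist"):
    cv2.imwrite(f"pics/{n}0.png",ctrl.get_image(n)); c=ctrl.get_calibration(n); print(n,{k:np.round(v,4).tolist() if not isinstance(v,str) else v for k,v in c.items()})
print(ctrl.grip_point_offset)
E
```

```text
{'clock': 0.0, 'joint_positions': array([ 1.43611108e+00,  3.59383062e-01,  1.10872264e-02, -3.34974670e-04,
       -1.22408212e+00, -2.88092088e-01]), 'joint_velocities': array([ 2.56692308e-04, -7.24578356e-04, -1.84121437e-03,  1.98672815e-04,
        4.01439528e-05, -2.01424377e-03]), 'effort': array([-3.14329527e-04, -5.83322525e+01,  2.93417197e+01,  6.93664536e+00,
       -6.14844859e-03,  1.14361299e-05]), 'tcp_pos': array([276.82665716, 615.24677394, 302.98112778]), 'orientation': array([ 3.07005927e+00, -6.59001405e-01, -3.02738976e-04]), 'wrist_force': array([ 0.06086938, -0.29645541, -0.15894468]), 'moment': array([ 0.01323631, -0.04409685,  0.00811255]), 'grip_width': 85.34962916747644}
side {'K': [[607.0679, 0.0, 326.378], [0.0, 607.0679, 245.7888], [0.0, 0.0, 1.0]], 'T': [[0.8431, 0.2218, -0.4899, 136.3002], [-0.5375, 0.3152, -0.7822, -538.3837], [-0.019, 0.9228, 0.3849, 397.9349], [0.0, 0.0, 0.0, 1.0]]}
top {'K': [[588.7588, 0.0, 325.5737], [0.0, 588.7588, 244.3874], [0.0, 0.0, 1.0]], 'T': [[0.0732, 0.9748, -0.2107, 364.0836], [-0.9973, 0.071, -0.0177, 95.7532], [-0.0023, 0.2114, 0.9774, 888.046], [0.0, 0.0, 0.0, 1.0]]}
wrist {'K': [[371.6483, 0.0, 325.5201], [0.0, 371.6483, 238.7556], [0.0, 0.0, 1.0]], 'tool_from_camera': [[-0.0001, 0.9459, 0.3243, 84.3165], [1.0, 0.0001, 0.0, -0.4623], [0.0, 0.3243, -0.9459, -69.9523], [0.0, 0.0, 0.0, 1.0]]}
53.900000000000006
```

View pics/top0.png

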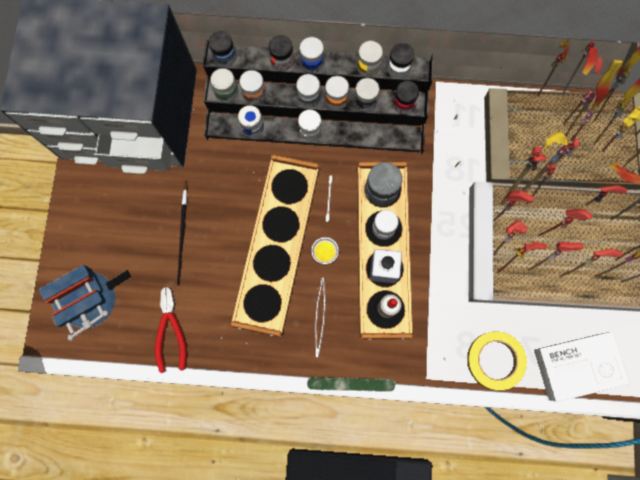

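View pics/side0.png

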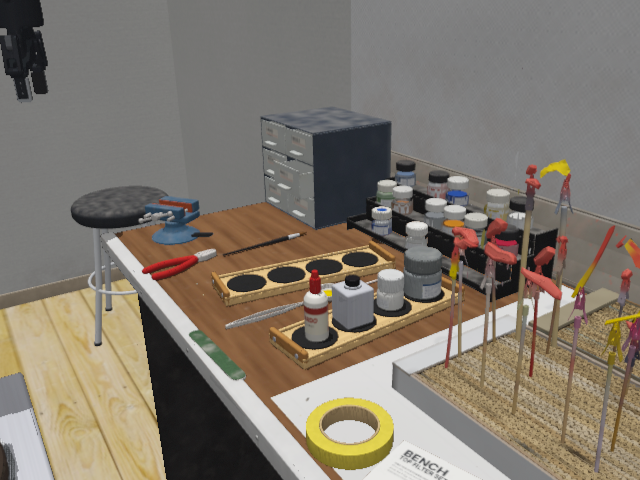

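View pics/wrist0.png

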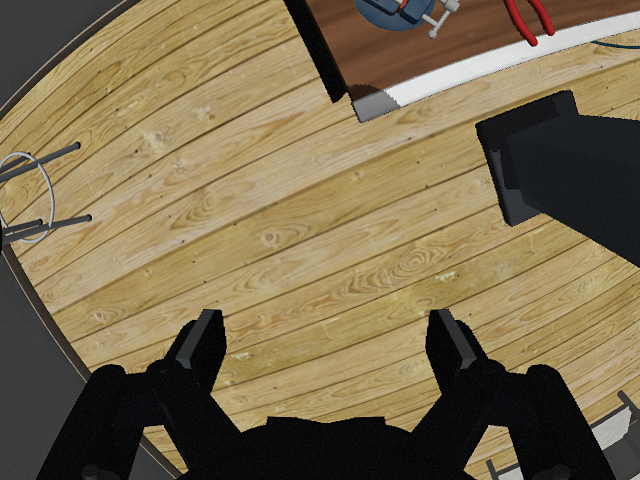

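The top view shows, near to far, the dropper (389,306), tin (385,265), small jar (385,225) and large jar (384,183). The empty rack's pads lie at about (263,303), (271,263), (281,224) and (290,187). Next I measure these.

```bash
cat > h.py <<'E'
from station import ctrl
import cv2,numpy as np
def ray(n,uv,z):
    c=ctrl.get_calibration(n);K=c["K"];T=c["T"]
    u,v=uv; d=T[:3,:3]@np.array([(u-K[0,2])/K[0,0],-(v-K[1,2])/K[1,1],-1]); o=T[:3,3]
    return (o+d*(z-o[2])/d[2])
def proj(n,p):
    c=ctrl.get_calibration(n);K=c["K"];T=c["T"]
    q=T[:3,:3].T@(np.array(p,float)-T[:3,3]); return np.array([K[0,0]*q[0]/-q[2]+K[0,2],K[1,1]*-q[1]/-q[2]+K[1,2]])
def wray(uv,z,st):
    """wrist fisheye pixel -> world point at height z"""
    c=ctrl.get_calibration("wrist");K=c["K"];X=c["tool_from_camera"]
    a=(uv[0]-K[0,2])/K[0,0];b=(uv[1]-K[1,2])/K[1,1];t=np.hypot(a,b)
    s=np.sin(t)/max(t,1e-9); dc=np.array([a*s,-b*s,-np.cos(t)])
    R=cv2.Rodrigues(np.array(st["orientation"]))[0]
    d=R@X[:3,:3]@dc; o=R@X[:3,3]+st["tcp_pos"]
    return o+d*(z-o[2])/d[2]
E
python3 - <<'E'
from h import *
im=cv2.imread("pics/top0.png")
m=(im.max(2)<30).astype(np.uint8)
m[:150]=0;m[345:]=0;m[:,:235]=0;m[:,415:]=0
cs,_=cv2.findContours(m,0,1)
P=[]
for c in cs:
    if cv2.contourArea(c)<60: continue
    p=ctrl and np.array([ray("top",q[0],12)[:2] for q in c]).astype(np.float32)
    e=cv2.fitEllipse(p); print(cv2.contourArea(c),np.round(cv2.boundingRect(c)),np.round(e[0],1),np.round(e[1],1))
big=cv2.resize(im[150:345,230:430],None,fx=3,fy=3,interpolation=2);cv2.imwrite("pics/z0.png",big)
s=cv2.imread("pics/side0.png");cv2.imwrite("pics/z1.png",cv2.resize(s[220:370,200:470],None,fx=2.9,fy=2.9,interpolation=2))
E
```

```text
339.0 [369 292  34  35] [462.5  14.9] [46.5 48.7]
843.0 [245 286  35  34] [457.7 199.1] [48.2 49.9]
817.5 [255 246  34  34] [518.9 191.2] [49.1 49.5]
134.0 [367 216  34  29] [585.7  24.9] [47.  47.5]
772.5 [264 208  34  33] [580.3 182.6] [48.6 49.4]
743.5 [274 171  32  32] [641.6 174.5] [48.7 49.4]
```

View pics/z0.png

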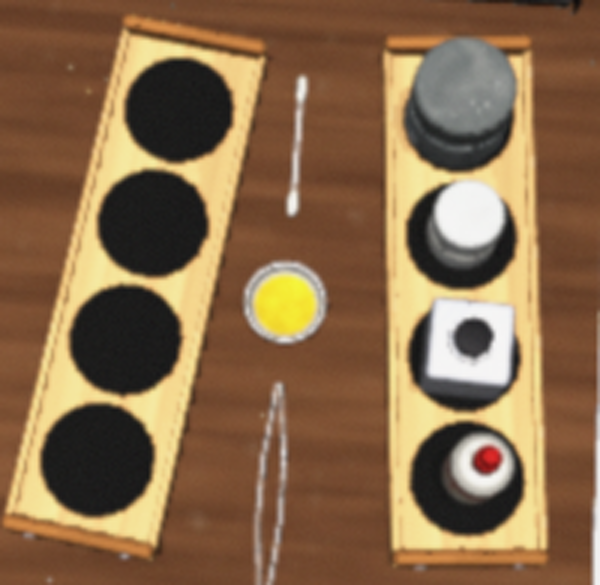

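View pics/z1.png

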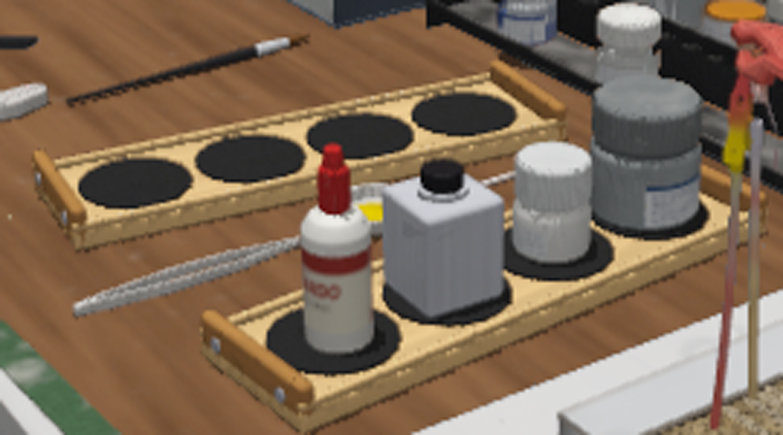

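```bash
python3 - <<'E'
from h import *
f=lambda x,y:(x/3+230-.33,y/3+150-.33)
for n,q,z in [("large lid",(465,86),71),("small lid",(469,213),58),("tin cap",(474,337),72),("dropper tip",(488,457),100),("drop shoulder",(480,461),68),("largepad",(459,118),12),("smallpad",(461,233),12),("tinpad",(465,355),12),("dpad",(468,478),12)]:
    print(n,np.round(ray("top",f(*q),z),1))
t=[ray("top",f(*q),60)[:2] for q in [(435,299),(515,305),(508,388),(425,378)]]
for i in range(4):
    d=t[(i+1)%4]-t[i];print(np.round(t[i],1),np.linalg.norm(d).round(1),np.degrees(np.arctan2(d[1],d[0])).round(1))
print(np.mean(t,0))
for q in [(386,42),(530,42),(394,557),(547,557),(128,17),(265,48),(5,520),(155,552)]: print(q,np.round(ray("top",f(*q),22),1))
# side checks
g=lambda x,y:(x/2.9+200,y/2.9+220)
for n,q,z in [("tip",(333,148),100),("large",(651,97),71),("small",(553,158),58),("cap",(442,168),72)]: print(n,np.round(ray("side",g(*q),z),1))
E
```

```text
large lid [644.5  32.   71. ]
small lid [584.6  25.7  58. ]
tin cap [521.   21.5  72. ]
dropper tip [461.6  15.  100. ]
drop shoulder [463.4  15.3  68. ]
largepad [647.1  29.6  12. ]
smallpad [586.   25.4  12. ]
tinpad [523.  20.  12.]
dpad [461.4  15.3  12. ]
[540.4  39.9] 38.3 -90.2
[540.3   1.6] 40.3 177.9
[500.    3.1] 39.5 87.2
[501.9  42.5] 38.6 -3.9
[520.63161413  21.78496764]
(386, 42) [682.2  70.2  22. ]
(530, 42) [687.5  -4.1  22. ]
(394, 557) [419.4  50.1  22. ]
(547, 557) [424.8 -23.9  22. ]
(128, 17) [686.1 204.5  22. ]
(265, 48) [674.4 132.3  22. ]
(5, 520) [423.3 240.4  22. ]
(155, 552) [413.3 166.   22. ]
tip [463.7  10.6 100. ]
large [646.3  27.2  71. ]
small [585.4  22.5  58. ]
cap [522.1  18.5  72. ]
```

```bash
python3 -m handwheel '[[[0.19,-0.62,0,0.95],[0.19,-0.62,0,0.95],[0.19,-0.62,0,0.95],[0.19,-0.62,0,0.95],[0.19,-0.62,0,0.95]]]' -1
```

```text
clock: 0.65
tcp_pos: [350.2, 374.4, 303.0]
orientation: [3.138, 0.12, 0.0]
wrist_force: [0.5, -1.0, 0.4]
grip_width: 85.3
```

```bash
python3 -m handwheel '[[[0.28,-0.9,0,0],[0.28,-0.9,0,0],[0.28,-0.9,0,0],[0.28,-0.9,0,0],[0.28,-0.9,0,0]]]' && python3 -m handwheel '[[[0,-0.3,-0.1,0],[0,-0.3,-0.1,0],[0,-0.3,-0.1,0],[0,-0.3,-0.1,0]]]'; python3 - <<'E'
from h import *
s=ctrl.get_state();print(s["tcp_pos"],s["orientation"]);im=ctrl.get_image("wrist");cv2.imwrite("pics/w1.png",im)
np.save("w1.npy",np.r_[s["tcp_pos"],s["orientation"]])
E
```

```text
clock: 1.15
tcp_pos: [423.9, 135.7, 303.3]
orientation: [3.138, 0.122, 0.001]
wrist_force: [1.6, 1.1, -0.3]
grip_width: 85.5
clock: 1.55
tcp_pos: [422.6, 12.7, 262.0]
orientation: [3.138, 0.116, -0.003]
wrist_force: [-0.2, -0.3, -0.1]
grip_width: 85.4
[422.55490752  12.67285946 261.96521423] [ 3.13765829  0.11556197 -0.00322258]
```

View pics/w1.png

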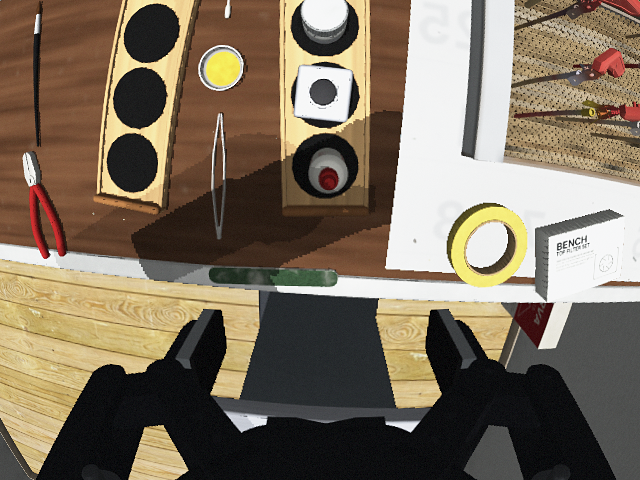

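```bash
python3 - <<'E'
from h import *
im=cv2.imread("pics/w1.png");cv2.imwrite("pics/w1z.png",cv2.resize(im[0:220,90:380],None,fx=2.7,fy=2.7,interpolation=2))
E
```

```text
(no output)
```

View pics/w1z.png

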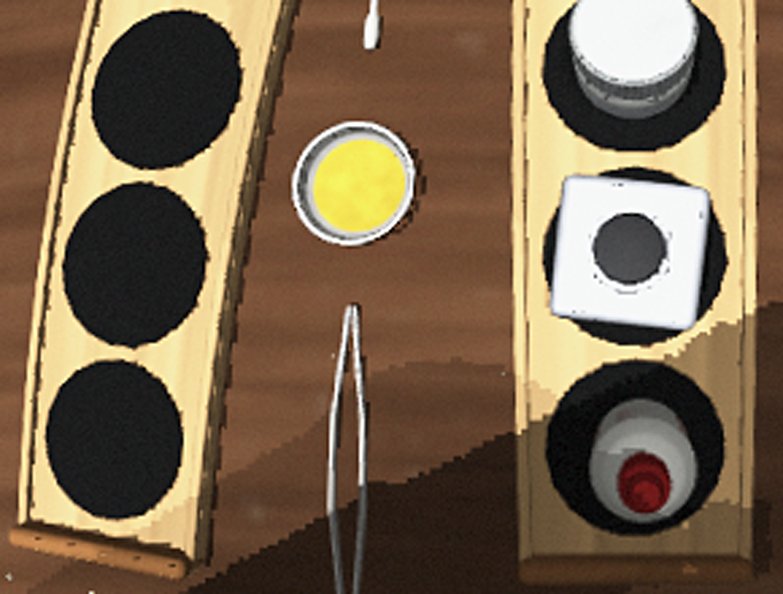

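```bash
python3 - <<'E'
from h import *
a=np.load("w1.npy");s=dict(tcp_pos=a[:3],orientation=a[3:])
g=lambda x,y:(x/2.7+90-.3,y/2.7-.3)
for n,q,z in [("tip",(645,487),100),("shoulder",(643,470),72),("dpad",(636,447),12),("tinpad",(634,256),12),("smallpad",(635,67),12),("cap",(630,249),72),("e1",(114,438),12),("e2",(135,264),12),("e3",(167,89),12),("small lid",(633,25),58)]:
    print(n,np.round(wray(g(*q),z,s),1))
t=np.array([wray(g(*q),60,s)[:2] for q in [(566,176),(709,183),(694,329),(552,312)]])
for i in range(4):
    d=t[(i+1)%4]-t[i];print(np.round(t[i],1),np.linalg.norm(d).round(1),np.degrees(np.arctan2(d[1],d[0])).round(1))
print(t.mean(0))
E
```

```text
tip [466.3  13.8 100. ]
shoulder [465.9  14.   72. ]
dpad [463.7  15.6  12. ]
tinpad [524.7  20.7  12. ]
smallpad [586.3  24.9  12. ]
cap [523.1  21.5  72. ]
e1 [460.  198.1  12. ]
e2 [520.6 189.6  12. ]
e3 [581.3 181.2  12. ]
small lid [587.1  25.5  58. ]
[542.7  40. ] 37.8 -88.7
[543.6   2.2] 40.0 178.8
[503.5   3.1] 38.1 87.1
[505.5  41.1] 37.3 -1.8
[523.82230194  21.59137174]
```

```bash
python3 -m handwheel '[[[0.107,0.004,-0.05,0],[0.107,0.004,-0.15,0],[0.107,0.004,-0.27,0],[0.107,0.004,-0.375,0],[0.107,0.004,-0.375,0]]]' && python3 -m handwheel '[[[0,0,0,0],[0,0,0,0]]]'
```

```text
clock: 2.1
tcp_pos: [463.5, 15.2, 108.6]
orientation: [3.135, 0.116, -0.015]
wrist_force: [-0.0, -0.1, -0.0]
grip_width: 85.1
clock: 2.3
tcp_pos: [464.5, 16.1, 110.2]
orientation: [3.135, 0.118, -0.012]
wrist_force: [0.9, -0.4, 0.8]
grip_width: 85.2
```

```bash
python3 -m handwheel '[[[0.001,-0.004,0.003,0],[0.001,-0.004,0.003,0],[0.001,-0.004,0.003,0],[0.001,-0.004,0.003,0],[0.001,-0.004,0.003,0]]]' 1 35 && python3 -m handwheel '[[[0,0,0,0],[0,0,0,0],[0,0,0,0],[0,0,0,0]]]'; python3 - <<'E'
from h import *
cv2.imwrite("pics/w2.png",ctrl.get_image("wrist"))
E
```

```text
clock: 2.8
tcp_pos: [465.3, 14.6, 112.1]
orientation: [3.135, 0.118, -0.01]
wrist_force: [-1.6, 0.7, 8.7]
grip_width: 27.5
clock: 3.2
tcp_pos: [465.3, 14.6, 112.2]
orientation: [3.135, 0.119, -0.01]
wrist_force: [-0.5, -0.1, 2.5]
grip_width: 27.6
```

View pics/w2.png

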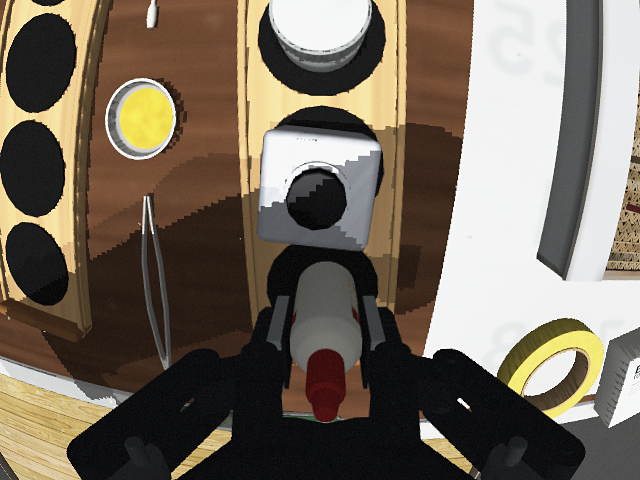

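```bash
python3 - <<'E'
from h import *
def tri(a,b):
    o1=ctrl.get_calibration("top")["T"][:3,3];o2=ctrl.get_calibration("side")["T"][:3,3]
    d1=ray("top",a,0)-o1;d2=ray("side",b,0)-o2
    A=np.c_[d1,-d2];s=np.linalg.lstsq(A,o2-o1,rcond=None)[0]
    p=o1+d1*s[0];q=o2+d2*s[1];print(np.round((p+q)/2),np.linalg.norm(p-q).round(1))
tri((309,118),(416,228));tri((337,88),(455,212));tri((371,50),(497,196));tri((249,116),(381,212));tri((312,46),(457,183));tri((405,90),(516,236)); tri((220,80),(387,185)); tri((222,42),(405,165))
im=cv2.imread("pics/side0.png");cv2.imwrite("pics/z2.png",cv2.resize(im[150:320,330:570],None,fx=3,fy=3,interpolation=2))
E
```

```text
[739. 151.  49.] 2.5
[779. 110.  79.] 2.1
[824.  66. 109.] 3.6
[737. 242.  50.] 0.4
[825. 152. 108.] 3.9
[793.   5.  68.] 10.9
[780. 286.  79.] 4.2
[822. 283. 110.] 1.5
```

View pics/z2.png

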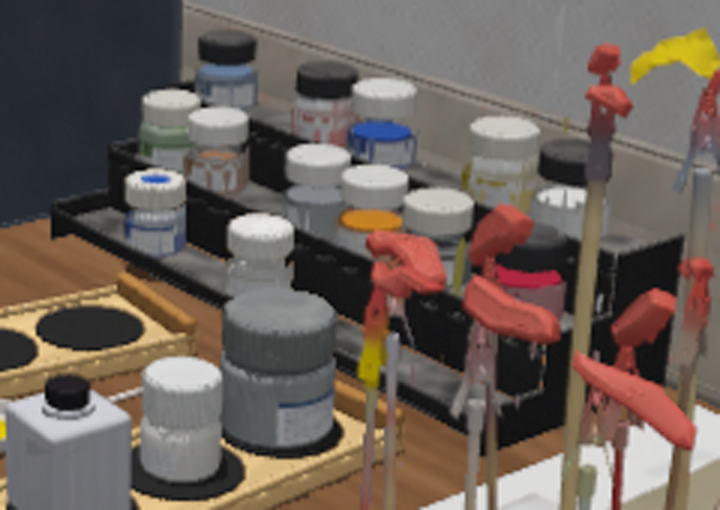

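```bash
python3 -m handwheel '[[[0,0,0.06,0],[0,0,0.16,0],[0,0,0.25,0],[0.05,0.045,0.25,0],[0.13,0.117,0.25,0]]]' && python3 -m handwheel '[[[0.08,0.07,0,-0.1],[0.16,0.14,0,-0.2],[0.23,0.2,0,-0.3],[0.3,0.27,0,-0.4],[0.3,0.27,0,-0.4]]]'&& python3 -m handwheel '[[[0,0,0,0],[0,0,0,0]]]'
```

```text
clock: 3.75
tcp_pos: [517.1, 61.1, 214.0]
orientation: [3.137, 0.116, -0.006]
wrist_force: [0.7, -0.7, -1.0]
grip_width: 27.8
clock: 4.25
tcp_pos: [639.6, 172.0, 212.3]
orientation: [3.132, -0.213, -0.007]
wrist_force: [-1.9, -1.5, -1.6]
grip_width: 27.6
clock: 4.45
tcp_pos: [639.1, 171.8, 211.4]
orientation: [3.131, -0.212, -0.009]
wrist_force: [-0.1, 0.3, -1.5]
grip_width: 27.4
```

```bash
python3 - <<'E'
from h import *
s=ctrl.get_state();print(s["tcp_pos"],s["orientation"]);im=ctrl.get_image("wrist");cv2.imwrite("pics/w3.png",im)
np.save("w3.npy",np.r_[s["tcp_pos"],s["orientation"]])
E
```

```text
[639.11208135 171.75902687 211.36015754] [ 3.13131678 -0.21228192 -0.00896014]
```

View pics/w3.png

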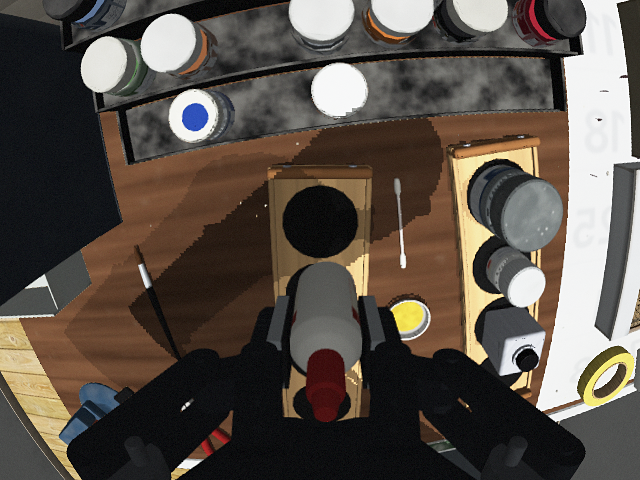

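```bash
python3 - <<'E'
from h import *
a=np.load("w3.npy");s=dict(tcp_pos=a[:3],orientation=a[3:])
pts=[wray(q,12,s)[:2] for q in [(283,221),(358,221),(320,186),(320,257)]]
print(np.round(pts,1),np.mean(pts,0))
for q,z in [((529,211),71),((526,286),58)]: print(wray(q,z,s))
E
```

```text
[[648.6 202.5]
 [640.9 146.3]
 [671.3 171. ]
 [615.8 178.9]] [644.14175735 174.67103878]
[651.45899806  36.37043346  71.        ]
[588.53286196  27.0405121   58.        ]
```

```bash
python3 -m handwheel '[[[0.01,0.006,-0.04,0],[0.01,0.006,-0.1,0],[0.01,0.006,-0.16,0],[0.01,0.006,-0.21,0],[0.01,0.006,-0.235,0]]]' && python3 -m handwheel '[[[0,0,0,0],[0,0,0,0]]]'
```

```text
clock: 5.0
tcp_pos: [641.7, 172.9, 115.5]
orientation: [3.13, -0.214, -0.012]
wrist_force: [-0.4, 0.7, -0.7]
grip_width: 27.6
clock: 5.2
tcp_pos: [641.7, 172.6, 115.6]
orientation: [3.13, -0.214, -0.013]
wrist_force: [0.8, 0.1, 0.3]
grip_width: 27.5
```

```bash
python3 -m handwheel '[[[0.004,0.004,-0.004,0],[0.004,0.004,-0.008,0],[0.004,0.004,-0.008,0],[0.004,0.004,-0.008,0]]]'
```

```text
clock: 5.6
tcp_pos: [643.4, 174.3, 112.8]
orientation: [3.13, -0.214, -0.012]
wrist_force: [0.4, 0.1, -0.3]
grip_width: 27.7
```

```bash
python3 -m handwheel '[[[0,0,-0.002,0],[0,0,-0.002,0],[0,0,-0.002,0]]]'
```

```text
clock: 5.9
tcp_pos: [643.5, 174.4, 112.3]
orientation: [3.13, -0.214, -0.011]
wrist_force: [-0.5, 0.2, 1.4]
grip_width: 28.0
```

Contact on the pad; release and rise.

```bash
python3 -m handwheel '[[[0,0,0,0],[0,0,0,0],[0,0,0,0],[0,0,0,0]]]' -1 && python3 -m handwheel '[[[0,0,0.05,0],[0,0,0.15,0],[0,0,0.27,0],[0,0,0.37,0],[0,0,0.37,0]]]'; python3 - <<'E'
from h import *
im=ctrl.get_image("wrist");cv2.imwrite("pics/w4.png",im)
E
```

```text
clock: 6.3
tcp_pos: [643.5, 174.4, 112.2]
orientation: [3.13, -0.213, -0.011]
wrist_force: [0.7, -0.2, -0.1]
grip_width: 83.4
clock: 6.8
tcp_pos: [645.9, 175.2, 267.6]
orientation: [-3.134, 0.212, -0.004]
wrist_force: [-0.4, 0.8, 0.9]
grip_width: 85.5
```

View pics/w4.png

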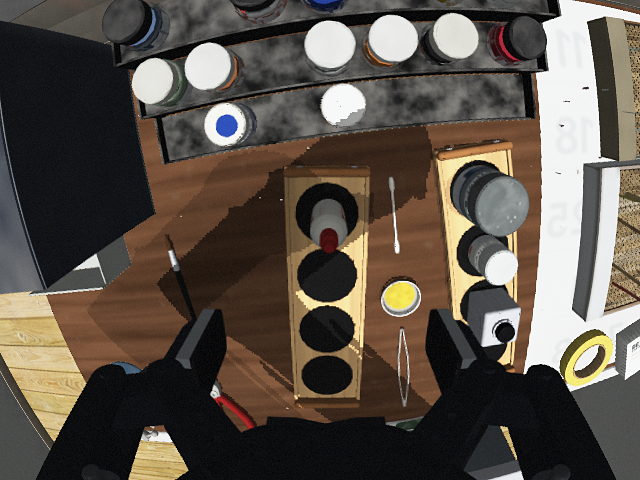

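```bash
python3 -m handwheel '[[[-0.08,-0.1,0,0.05],[-0.16,-0.2,-0.05,0.1],[-0.24,-0.3,-0.1,0.2],[-0.306,-0.384,-0.16,0.2],[-0.306,-0.384,-0.16,0.2]]]' && python3 -m handwheel '[[[0,0,0,0],[0,0,0,0]]]'; python3 - <<'E'
from h import *
s=ctrl.get_state();print(s["tcp_pos"],s["orientation"]);im=ctrl.get_image("wrist");cv2.imwrite("pics/w5.png",im)
np.save("w5.npy",np.r_[s["tcp_pos"],s["orientation"]])
E
```

```text
clock: 7.35
tcp_pos: [516.9, 17.9, 196.7]
orientation: [3.139, -0.054, -0.013]
wrist_force: [0.0, -0.3, 0.8]
grip_width: 85.4
clock: 7.55
tcp_pos: [516.8, 17.8, 196.3]
orientation: [3.139, -0.054, -0.015]
wrist_force: [1.1, 0.7, 0.1]
grip_width: 85.7
[516.78166478  17.81209187 196.34154618] [ 3.13877291 -0.05433963 -0.01459817]
```

View pics/w5.png

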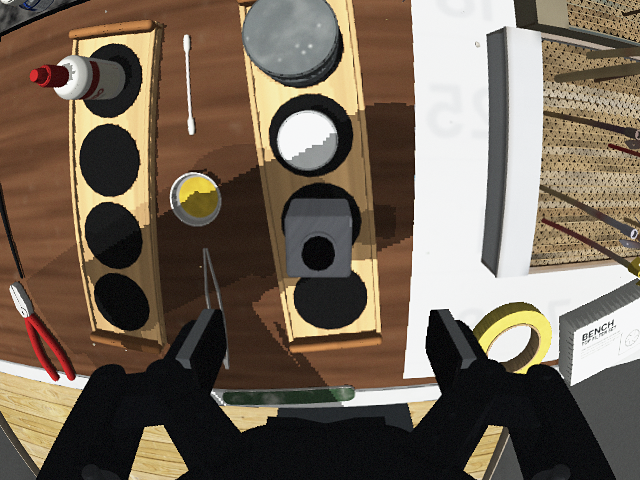

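```bash
python3 - <<'E'
from h import *
a=np.load("w5.npy");s=dict(tcp_pos=a[:3],orientation=a[3:])
for n,q,z in [("cap",(318.5,253.5),72),("c1",(286,276),60),("c2",(351,276),60),("small",(307,140),58),("large",(291,33),71)]: print(n,np.round(wray(q,z,s),1))
c=[]
for q in [(270,134),(352,134),(311,95),(311,175)]: c.append(wray(q,12,s))
print(np.mean(c,0))
im=cv2.imread("pics/w5.png");cv2.imwrite("pics/w5z.png",cv2.resize(im[180:330,220:420],None,fx=4,fy=4,interpolation=2)*1)
E
```

```text
cap [524.9  21.3  72. ]
c1 [505.9  42.2  60. ]
c2 [504.6   2.5  60. ]
small [586.9  25.5  58. ]
large [645.   30.8  71. ]
[587.26783206  24.95763322  12.        ]
```

View pics/w5z.png

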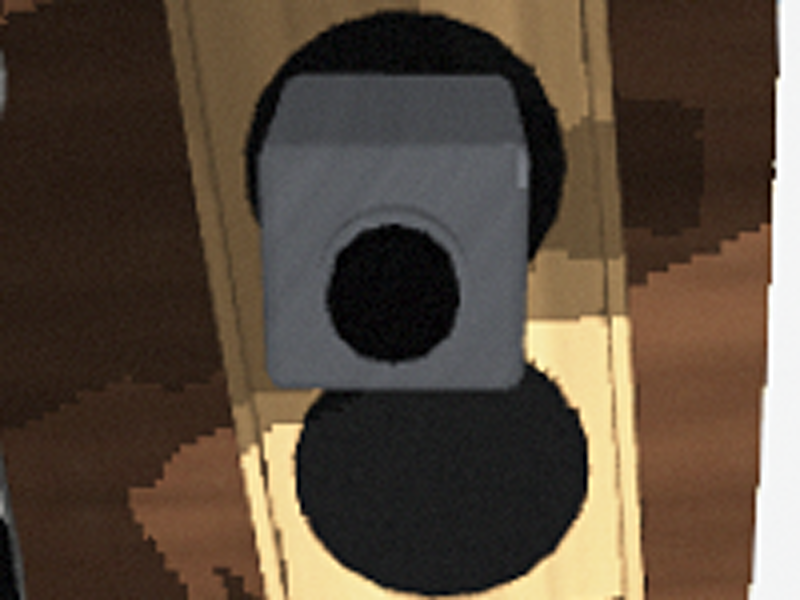

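```bash
python3 -m handwheel '[[[0.02,0.01,-0.04,0],[0.02,0.01,-0.1,0],[0.02,0.01,-0.17,0],[0.02,0.01,-0.24,0],[0.02,0.01,-0.24,0]]]' && python3 -m handwheel '[[[0,0,0,0]]]'
```

```text
clock: 8.1
tcp_pos: [524.7, 22.7, 97.8]
orientation: [3.137, -0.053, -0.021]
wrist_force: [-0.7, 0.8, 0.5]
grip_width: 85.2
clock: 8.2
tcp_pos: [525.7, 23.5, 98.2]
orientation: [3.137, -0.051, -0.021]
wrist_force: [1.3, -0.5, 0.4]
grip_width: 85.5
```

```bash
python3 -m handwheel '[[[-0.003,-0.005,0.004,0],[-0.003,-0.005,0.004,0],[-0.003,-0.005,0.004,0],[-0.003,-0.005,0.004,0],[-0.003,-0.005,0.004,0]]]' 1 40 && python3 -m handwheel '[[[0,0,0,0],[0,0,0,0],[0,0,0,0]]]'
```

```text
clock: 8.7
tcp_pos: [525.2, 21.7, 101.1]
orientation: [3.138, -0.05, -0.017]
wrist_force: [-0.8, 0.6, 6.3]
grip_width: 39.8
clock: 9.0
tcp_pos: [525.1, 21.7, 101.1]
orientation: [3.138, -0.051, -0.017]
wrist_force: [-0.3, -1.3, -0.8]
grip_width: 39.6
```

```bash
python3 -m handwheel '[[[0,0,0.06,0],[0,0,0.14,0],[0,0,0.2,0],[0.02,0.05,0.2,-0.05],[0.05,0.13,0.2,-0.1]]]' && python3 -m handwheel '[[[0.03,0.09,0,-0.05],[0.06,0.18,0,-0.09],[0.095,0.272,0,-0.09],[0.095,0.272,0,-0.09]]]'&& python3 -m handwheel '[[[0,0,0,0],[0,0,0,0]]]'; python3 - <<'E'
from h import *
s=ctrl.get_state();print(s["tcp_pos"],s["orientation"]);im=ctrl.get_image("wrist");cv2.imwrite("pics/w6.png",im)
np.save("w6.npy",np.r_[s["tcp_pos"],s["orientation"]])
E
```

```text
clock: 9.5
tcp_pos: [545.0, 73.2, 182.2]
orientation: [3.136, -0.138, -0.015]
wrist_force: [1.0, 0.5, -1.7]
grip_width: 39.3
clock: 9.9
tcp_pos: [584.5, 185.8, 181.8]
orientation: [3.133, -0.207, -0.014]
wrist_force: [-0.4, -0.8, -0.3]
grip_width: 39.2
clock: 10.1
tcp_pos: [584.2, 185.6, 181.2]
orientation: [3.132, -0.207, -0.015]
wrist_force: [-0.7, 0.1, -0.3]
grip_width: 39.7
[584.16869677 185.60612883 181.23086582] [ 3.13241929 -0.20687556 -0.01527068]
```

View pics/w6.png

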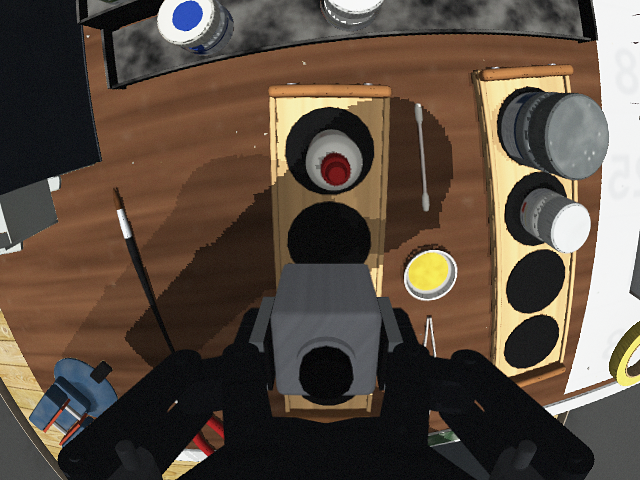

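```bash
python3 - <<'E'
from h import *
a=np.load("w6.npy");s=dict(tcp_pos=a[:3],orientation=a[3:])
e4=np.mean([wray(q,12,s) for q in [(286,150),(374,150),(330,107),(330,194)]],0)
l,r,t=[wray(q,12,s) for q in [(288,242),(370.5,242),(329,202)]]
ax=np.array([np.cos(.133),-np.sin(.133),0])
print("e4",e4,"e3 lr",(l+r)/2,np.linalg.norm(l-r),"e3 top",t-29*ax,"tip",wray((335,168),100,s),"e3 from e4",e4-62*ax)
E
```

```text
e4 [643.95053376 174.50524577  12.        ] e3 lr [582.25193816 183.00162126  12.        ] 56.54467963691841 e3 top [581.37017923 183.44435162  12.        ] tip [645.56467804 173.57731417 100.        ] e3 from e4 [582.49808491 182.72695668  12.        ]
```

```bash
python3 -m handwheel '[[[-0.004,-0.007,-0.04,0],[-0.004,-0.007,-0.09,0],[-0.004,-0.007,-0.14,0],[-0.004,-0.007,-0.185,0],[-0.004,-0.007,-0.19,0]]]' && python3 -m handwheel '[[[0,0,0,0],[0,0,0,0]]]'
```

```text
clock: 10.65
tcp_pos: [581.2, 180.7, 103.5]
orientation: [3.13, -0.21, -0.02]
wrist_force: [0.0, -0.1, -1.0]
grip_width: 39.4
clock: 10.85
tcp_pos: [581.3, 180.3, 104.2]
orientation: [3.13, -0.211, -0.019]
wrist_force: [0.7, 0.6, -0.2]
grip_width: 39.5
```

```bash
python3 -m handwheel '[[[0.004,0.007,-0.004,0],[0.004,0.007,-0.007,0],[0.004,0.007,-0.007,0],[0.004,0.007,-0.007,0]]]'
```

```text
clock: 11.25
tcp_pos: [583.0, 183.2, 101.6]
orientation: [3.131, -0.211, -0.019]
wrist_force: [-0.3, 0.4, -1.1]
grip_width: 39.6
```

```bash
python3 -m handwheel '[[[-0.001,-0.001,-0.002,0],[-0.001,-0.001,-0.002,0],[-0.001,-0.001,-0.002,0]]]'
```

```text
clock: 11.55
tcp_pos: [582.8, 183.0, 101.1]
orientation: [3.131, -0.21, -0.018]
wrist_force: [-1.1, 1.4, 2.6]
grip_width: 39.3
```

```bash
python3 -m handwheel '[[[0,0,0,0],[0,0,0,0],[0,0,0,0],[0,0,0,0]]]' -1 && python3 -m handwheel '[[[0,0,0.05,0],[0,0,0.14,0],[0,0,0.24,0],[0,0,0.24,0]]]'  && python3 -m handwheel '[[[0,-0.1,0,0.1],[0,-0.2,0,0.2],[0.01,-0.3,0,0.3],[0.01,-0.394,0,0.4],[0.01,-0.394,0,0.4]]]'&& python3 -m handwheel '[[[0,0,0,0],[0,0,0,0]]]'; python3 - <<'E'
from h import *
s=ctrl.get_state();print(s["tcp_pos"],s["orientation"]);im=ctrl.get_image("wrist");cv2.imwrite("pics/w7.png",im)
np.save("w7.npy",np.r_[s["tcp_pos"],s["orientation"]])
E
```

```text
clock: 11.95
tcp_pos: [582.7, 182.9, 101.0]
orientation: [3.131, -0.21, -0.019]
wrist_force: [-0.3, 0.5, -0.2]
grip_width: 85.4
clock: 12.35
tcp_pos: [585.3, 184.1, 203.0]
orientation: [-3.134, 0.209, 0.006]
wrist_force: [0.6, 0.6, -0.0]
grip_width: 85.6
clock: 12.85
tcp_pos: [588.7, 22.9, 202.8]
orientation: [-3.139, -0.117, 0.007]
wrist_force: [-0.1, 0.1, -0.5]
grip_width: 84.9
clock: 13.05
tcp_pos: [588.6, 23.0, 202.7]
orientation: [-3.139, -0.116, 0.007]
wrist_force: [0.1, -0.3, -0.6]
grip_width: 85.2
[588.62728263  22.98099098 202.67958116] [-3.13918738 -0.11601752  0.00710706]
```

View pics/w7.png

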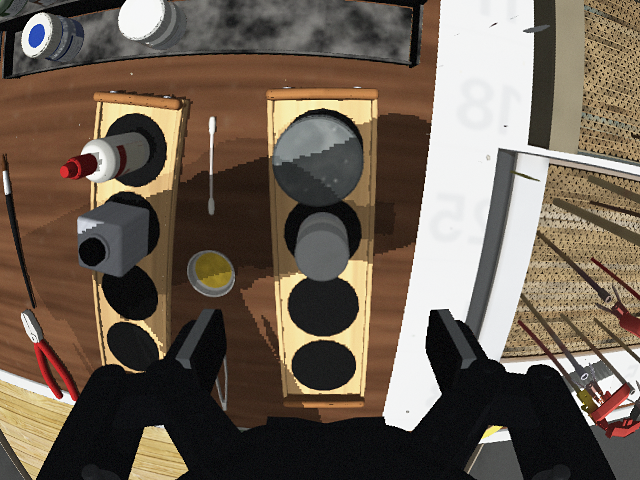

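```bash
python3 - <<'E'
from h import *
a=np.load("w7.npy");s=dict(tcp_pos=a[:3],orientation=a[3:])
for n,q,z in [("small",(322,252.5),58),("sL",(295,252),58),("sR",(349,252),58),("large",(318.5,160),71),("cap",(95,251),72),("tip",(72,170),100)]: print(n,np.round(wray(q,z,s),1))
E
```

```text
small [589.7  25.4  58. ]
sL [588.8  42.1  58. ]
sR [591.2   8.7  58. ]
large [648.1  31.3  71. ]
cap [583.7 176.8  72. ]
tip [643. 167. 100.]
```

```bash
python3 -m handwheel '[[[0,0.005,-0.04,0],[0,0.005,-0.1,0],[0,0.005,-0.17,0],[0,0.005,-0.25,0],[0,0.005,-0.25,0]]]' && python3 -m handwheel '[[[0,0,0,0],[0,0,0,0]]]'
```

```text
clock: 13.6
tcp_pos: [586.3, 25.8, 98.8]
orientation: [3.138, 0.118, -0.018]
wrist_force: [-0.7, -0.4, 0.3]
grip_width: 85.4
clock: 13.8
tcp_pos: [586.8, 26.5, 99.8]
orientation: [3.138, 0.119, -0.017]
wrist_force: [-0.6, 0.4, 0.4]
grip_width: 85.3
```

```bash
python3 -m handwheel '[[[0.003,-0.003,0.003,0],[0.003,-0.003,0.003,0],[0.003,-0.003,0.003,0],[0.003,-0.003,0.003,0],[0.003,-0.003,0.003,0]]]' 1 35 && python3 -m handwheel '[[[0,0,0,0],[0,0,0,0],[0,0,0,0]]]'; python3 - <<'E'
from h import *
s=ctrl.get_state();print(s["tcp_pos"],s["orientation"]);im=ctrl.get_image("wrist");cv2.imwrite("pics/w8.png",im)
np.save("w8.npy",np.r_[s["tcp_pos"],s["orientation"]])
E
```

```text
clock: 14.3
tcp_pos: [588.4, 25.4, 101.8]
orientation: [3.138, 0.12, -0.015]
wrist_force: [-1.6, 0.4, 6.7]
grip_width: 33.9
clock: 14.6
tcp_pos: [588.4, 25.3, 101.8]
orientation: [3.138, 0.119, -0.015]
wrist_force: [-0.7, 0.3, 2.1]
grip_width: 33.9
[588.42763526  25.32750661 101.84914865] [ 3.13816549  0.11947698 -0.01482233]
```

View pics/w8.png

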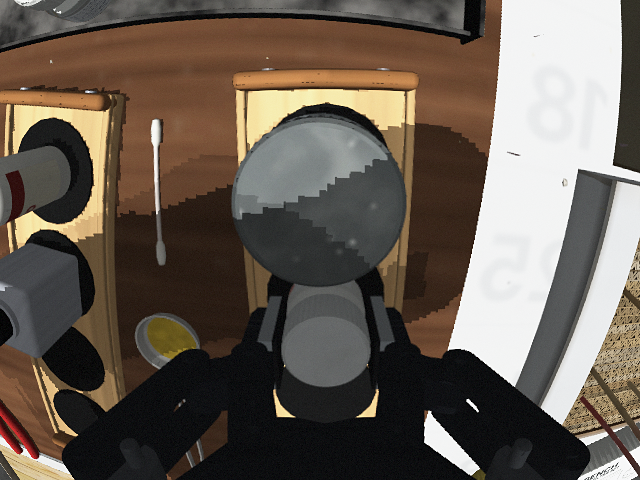

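```bash
python3 - <<'E'
from h import *
a=np.load("w8.npy");s=dict(tcp_pos=a[:3],orientation=a[3:])
for n,q,z in [("small",(325.5,344),58),("front",(325,387),58),("large",(320,203),71),("lpad top",(316,104),12)]: print(n,np.round(wray(q,z,s),1))
E
```

```text
small [592.3  25.7  58. ]
front [570.7  24.2  58. ]
large [648.4  31.5  71. ]
lpad top [676.6  36.1  12. ]
```

```bash
python3 -m handwheel '[[[0,0,0.06,0],[0,0,0.14,0],[0,0,0.2,0],[-0.03,0.05,0.2,-0.1],[-0.06,0.13,0.2,-0.2]]]' && python3 -m handwheel '[[[-0.04,0.09,0,-0.1],[-0.08,0.19,0,-0.2],[-0.11,0.284,0,-0.2],[-0.11,0.284,0,-0.2]]]'&& python3 -m handwheel '[[[0,0,0,0],[0,0,0,0]]]'; python3 - <<'E'
from h import *
s=ctrl.get_state();print(s["tcp_pos"],s["orientation"]);im=ctrl.get_image("wrist");cv2.imwrite("pics/w9.png",im)
np.save("w9.npy",np.r_[s["tcp_pos"],s["orientation"]])
E
```

```text
clock: 15.15
tcp_pos: [564.3, 76.8, 182.5]
orientation: [3.141, -0.052, -0.013]
wrist_force: [0.3, 1.6, -0.7]
grip_width: 33.7
clock: 15.55
tcp_pos: [519.3, 194.0, 182.5]
orientation: [-3.133, 0.211, 0.013]
wrist_force: [-0.6, -0.7, -0.1]
grip_width: 33.7
clock: 15.75
tcp_pos: [519.2, 193.9, 182.3]
orientation: [-3.134, 0.21, 0.013]
wrist_force: [-0.2, 0.7, -1.0]
grip_width: 33.7
[519.21101891 193.85488997 182.26397271] [-3.13362706  0.21033848  0.01333047]
```

View pics/w9.png

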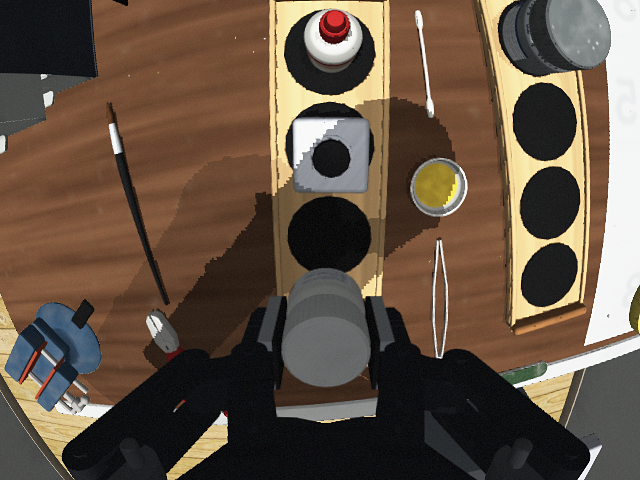

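```bash
python3 - <<'E'
from h import *
a=np.load("w9.npy");s=dict(tcp_pos=a[:3],orientation=a[3:])
m=lambda L,z:np.round(np.mean([wray(q,z,s) for q in L],0),1)
print("e4",m([(285,51),(374,51)],12),"e3",m([(286,145),(374,145)],12),"e2",m([(288.5,234),(371,234),(330,196.5),(330,272)],12))
print("cap",wray((331.5,157.5),72,s),"tin",m([(294,118),(368,118),(367,192),(292,191)],60),"drop shoulder",wray((333,40),72,s),"tip",wray((335,25),100,s))
E
```

```text
e4 [643.6 174.8  12. ] e3 [582.8 182.7  12. ] e2 [522.3 190.7  12. ]
cap [581.63478157 182.80968882  72.        ] tin [581.6 183.2  60. ] drop shoulder [638.35804579 174.5266216   72.        ] tip [639.17322242 174.15506491 100.        ]
```

```bash
python3 -m handwheel '[[[0.008,-0.004,-0.04,0],[0.008,-0.004,-0.09,0],[0.008,-0.004,-0.14,0],[0.008,-0.004,-0.185,0],[0.008,-0.004,-0.19,0]]]' && python3 -m handwheel '[[[0,0,0,0],[0,0,0,0]]]'
```

```text
clock: 16.3
tcp_pos: [521.8, 190.0, 104.1]
orientation: [3.132, -0.215, -0.018]
wrist_force: [-0.7, 0.7, -0.3]
grip_width: 34.2
clock: 16.5
tcp_pos: [522.2, 189.6, 104.6]
orientation: [3.132, -0.216, -0.018]
wrist_force: [0.4, -0.1, 0.3]
grip_width: 33.7
```

```bash
python3 -m handwheel '[[[-0.002,0.003,-0.004,0],[-0.002,0.003,-0.007,0],[-0.002,0.003,-0.007,0],[-0.002,0.003,-0.007,0]]]' && python3 -m handwheel '[[[0,0,-0.001,0],[0,0,-0.001,0],[0,0,-0.001,0]]]'
```

```text
clock: 16.9
tcp_pos: [521.4, 190.9, 102.1]
orientation: [3.133, -0.216, -0.018]
wrist_force: [-0.1, -0.4, -0.8]
grip_width: 33.7
clock: 17.2
tcp_pos: [521.5, 191.0, 101.9]
orientation: [3.133, -0.215, -0.017]
wrist_force: [-0.8, -1.5, 2.5]
grip_width: 33.7
```

```bash
python3 -m handwheel '[[[0,0,0,0],[0,0,0,0],[0,0,0,0],[0,0,0,0]]]' -1 && python3 -m handwheel '[[[0,0,0.05,0],[0,0,0.14,0],[0,0,0.24,0],[0,0,0.29,0]]]'  && python3 -m handwheel '[[[0.06,-0.08,0,0.1],[0.12,-0.16,0,0.2],[0.18,-0.25,0,0.3],[0.25,-0.33,0,0.4],[0.31,-0.4,0,0.4]]]'&& python3 -m handwheel '[[[0,0,0,0],[0,0,0,0]]]'; python3 - <<'E'
from h import *
s=ctrl.get_state();print(s["tcp_pos"],s["orientation"]);im=ctrl.get_image("wrist");cv2.imwrite("pics/w10.png",im)
np.save("w10.npy",np.r_[s["tcp_pos"],s["orientation"]])
E
```

```text
clock: 17.6
tcp_pos: [521.4, 190.9, 101.8]
orientation: [3.133, -0.216, -0.017]
wrist_force: [0.1, 0.4, 0.6]
grip_width: 85.1
clock: 18.0
tcp_pos: [522.4, 191.4, 221.3]
orientation: [-3.133, 0.215, 0.012]
wrist_force: [1.1, -0.1, 1.0]
grip_width: 85.4
clock: 18.5
tcp_pos: [647.4, 29.7, 221.3]
orientation: [-3.139, -0.116, 0.012]
wrist_force: [-0.5, 0.4, 0.4]
grip_width: 85.4
clock: 18.7
tcp_pos: [647.5, 28.7, 220.5]
orientation: [3.139, 0.113, -0.014]
wrist_force: [-0.0, -0.5, -0.6]
grip_width: 85.5
[647.48168982  28.67419075 220.47559154] [ 3.13941371  0.11291274 -0.01364023]
```

View pics/w10.png

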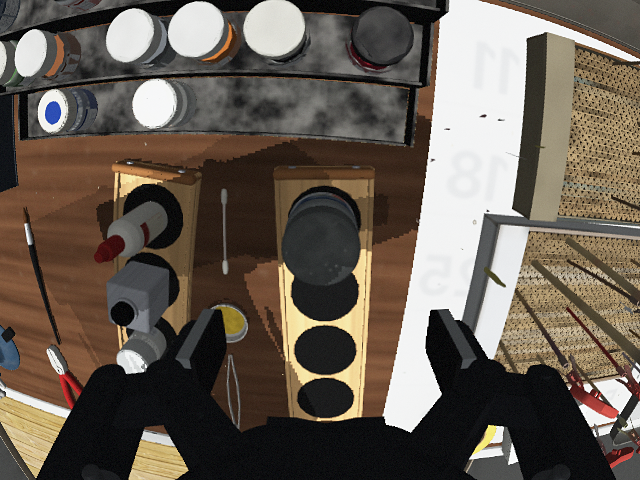

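```bash
python3 - <<'E'
from h import *
a=np.load("w10.npy");s=dict(tcp_pos=a[:3],orientation=a[3:])
for n,q,z in [("large",(321,244.5),71),("L",(282,245),71),("R",(360,245),71),("F",(321,284),71),("B",(321,205),71)]: print(n,np.round(wray(q,z,s),1))
E
```

```text
large [651.4  31.9  71. ]
L [649.3  56.4  71. ]
R [652.8   7.4  71. ]
F [623.8  30.1  71. ]
B [676.8  33.6  71. ]
```

```bash
python3 -m handwheel '[[[0.01,0.005,-0.04,0],[0.01,0.005,-0.1,0],[0.01,0.005,-0.17,0],[0.01,0.005,-0.25,0],[0.01,0.005,-0.26,0]]]' && python3 -m handwheel '[[[0,0,0,0],[0,0,0,0]]]'
```

```text
clock: 19.25
tcp_pos: [648.1, 32.1, 112.3]
orientation: [3.138, 0.116, -0.024]
wrist_force: [-0.2, -1.3, 0.3]
grip_width: 85.5
clock: 19.45
tcp_pos: [648.1, 32.8, 112.9]
orientation: [3.138, 0.117, -0.024]
wrist_force: [0.7, -0.4, 0.7]
grip_width: 85.2
```

```bash
python3 -m handwheel '[[[0.003,-0.003,0.006,0],[0.003,-0.003,0.006,0],[0.003,-0.003,0.006,0],[0.003,-0.003,0.006,0],[0.003,-0.003,0.006,0]]]' 1 50 && python3 -m handwheel '[[[0,0,0,0],[0,0,0,0],[0,0,0,0]]]'; python3 - <<'E'
from h import *
s=ctrl.get_state();print(s["tcp_pos"],s["orientation"]);im=ctrl.get_image("wrist");cv2.imwrite("pics/w11.png",im)
np.save("w11.npy",np.r_[s["tcp_pos"],s["orientation"]])
E
```

```text
clock: 19.95
tcp_pos: [650.2, 31.8, 117.2]
orientation: [3.139, 0.118, -0.02]
wrist_force: [-2.1, 0.6, 6.2]
grip_width: 50.1
clock: 20.25
tcp_pos: [650.1, 31.8, 117.3]
orientation: [3.139, 0.118, -0.019]
wrist_force: [-1.7, 0.5, 1.1]
grip_width: 49.9
[650.14535601  31.7567978  117.31254048] [ 3.13881376  0.11752784 -0.01946693]
```

View pics/w11.png

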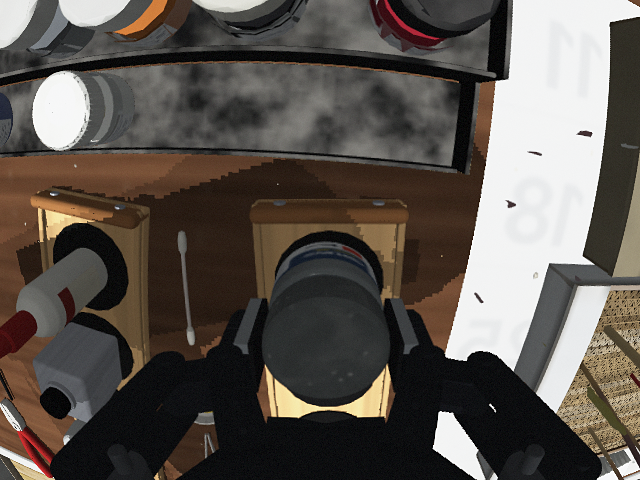

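```bash
python3 - <<'E'
from h import *
a=np.load("w11.npy");s=dict(tcp_pos=a[:3],orientation=a[3:])
for n,q,z in [("L",(263,343),71),("R",(391,343),71),("F",(326,406),71)]: print(n,np.round(wray(q,z,s),1))
E
python3 -m handwheel '[[[0,0,0.06,0],[0,0,0.15,0],[0,0,0.25,0],[-0.05,0.045,0.25,0],[-0.13,0.115,0.25,-0.1]]]' && python3 -m handwheel '[[[-0.08,0.07,0,-0.1],[-0.16,0.14,0,-0.2],[-0.24,0.21,0,-0.3],[-0.345,0.3,0,-0.3],[-0.345,0.3,0,-0.3]]]'&& python3 -m handwheel '[[[0,0,0,0],[0,0,0,0]]]'
```

```text
L [650.4  55.7  71. ]
R [654.    7.1  71. ]
F [618.6  29.3  71. ]
clock: 20.8
tcp_pos: [599.0, 77.4, 218.2]
orientation: [-3.141, -0.031, 0.016]
wrist_force: [-0.1, 0.7, -2.6]
grip_width: 49.9
clock: 21.3
tcp_pos: [457.9, 199.5, 218.4]
orientation: [-3.132, 0.21, 0.016]
wrist_force: [1.3, -1.2, -0.9]
grip_width: 50.0
clock: 21.5
tcp_pos: [458.0, 199.6, 218.5]
orientation: [-3.132, 0.209, 0.016]
wrist_force: [0.2, -0.1, -0.5]
grip_width: 49.7
```

```bash
python3 - <<'E'
from h import *
s=ctrl.get_state();print(s["tcp_pos"],s["orientation"]);im=ctrl.get_image("wrist");cv2.imwrite("pics/w12.png",im)
np.save("w12.npy",np.r_[s["tcp_pos"],s["orientation"]])
E
```

```text
[457.95704183 199.62399984 218.54645233] [-3.13239113  0.20899898  0.01609018]
```

View pics/w12.png

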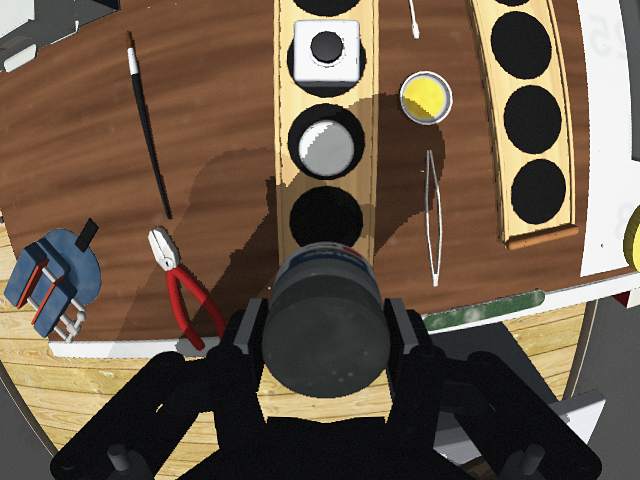

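```bash
python3 - <<'E'
from h import *
a=np.load("w12.npy");s=dict(tcp_pos=a[:3],orientation=a[3:])
m=lambda L,z:np.round(np.mean([wray(q,z,s) for q in L],0),1)
print("e2",m([(288,142),(364.5,142),(326,104),(326,180)],12),"e1 lr",m([(290,220),(363,220)],12),"top",wray((326,187),12,s)-29*np.array([.991,-.133,0]))
print("small",wray((327,149.5),58,s))
E
python3 -m handwheel '[[[0.008,0,-0.05,0],[0.008,0,-0.11,0],[0.008,0,-0.17,0],[0.008,0,-0.225,0],[0.008,0,-0.238,0]]]' && python3 -m handwheel '[[[0,0,0,0],[0,0,0,0]]]'
```

```text
e2 [520.4 191.4  12. ] e1 lr [460.8 199.   12. ] top [457.85616245 199.84594977  12.        ]
small [519.33827806 190.97325478  58.        ]
clock: 22.05
tcp_pos: [461.3, 197.4, 120.7]
orientation: [3.133, -0.215, -0.021]
wrist_force: [-0.4, 0.5, -1.6]
grip_width: 49.8
clock: 22.25
tcp_pos: [462.0, 197.0, 121.1]
orientation: [3.133, -0.216, -0.021]
wrist_force: [0.2, 1.0, -0.1]
grip_width: 50.0
```

```bash
python3 -m handwheel '[[[-0.004,0.005,-0.004,0],[-0.004,0.005,-0.009,0],[-0.004,0.005,-0.009,0],[-0.004,0.005,-0.009,0]]]' && python3 -m handwheel '[[[0,0,-0.001,0],[0,0,-0.001,0],[0,0,-0.001,0]]]'
```

```text
clock: 22.65
tcp_pos: [460.4, 199.2, 117.8]
orientation: [3.133, -0.216, -0.021]
wrist_force: [-0.1, -0.1, -1.2]
grip_width: 49.8
clock: 22.95
tcp_pos: [460.4, 199.3, 117.4]
orientation: [3.133, -0.216, -0.02]
wrist_force: [0.3, 0.5, -1.0]
grip_width: 49.6
```

```bash
python3 -m handwheel '[[[0,0,-0.002,0],[0,0,-0.002,0],[0,0,-0.002,0]]]'
```

```text
clock: 23.25
tcp_pos: [460.6, 199.3, 117.2]
orientation: [3.133, -0.215, -0.02]
wrist_force: [-2.0, -0.8, 5.4]
grip_width: 49.9
```

Contact. I release, rise and move clear to inspect the row.

```bash
python3 -m handwheel '[[[0,0,0,0],[0,0,0,0],[0,0,0,0],[0,0,0,0]]]' -1 && python3 -m handwheel '[[[0,0,0.05,0],[0,0,0.14,0],[0,0,0.26,0],[0,0,0.36,0]]]' && python3 -m handwheel '[[[0,0.05,0.05,0],[0,0.15,0.05,0],[0,0.25,0.05,0],[0,0.36,0.05,0],[0,0.48,0.05,0]]]'&& python3 -m handwheel '[[[0,0.1,0,0],[0,0.2,0,0],[0,0.2,0,0],[0,0.2,0,0]]]'; python3 - <<'E'
from h import *
print(ctrl.get_state()["tcp_pos"])
t=ctrl.get_image("top");s=ctrl.get_image("side");cv2.imwrite("pics/t13.png",t);cv2.imwrite("pics/s13.png",s)
cv2.imwrite("pics/t13z.png",cv2.resize(t[145:345,220:420],None,fx=3,fy=3,interpolation=2));cv2.imwrite("pics/s13z.png",cv2.resize(s[180:360,190:460],None,fx=2.9,fy=2.9,interpolation=2))
E
```

```text
clock: 23.65
tcp_pos: [460.6, 199.3, 117.1]
orientation: [3.133, -0.215, -0.02]
wrist_force: [0.1, 0.3, -1.2]
grip_width: 85.1
clock: 24.05
tcp_pos: [460.6, 199.2, 263.3]
orientation: [3.133, -0.215, -0.019]
wrist_force: [1.7, 0.9, 0.8]
grip_width: 85.2
clock: 24.55
tcp_pos: [460.4, 392.4, 283.5]
orientation: [3.134, -0.216, -0.019]
wrist_force: [1.3, -0.4, 1.2]
grip_width: 85.5
clock: 24.95
tcp_pos: [459.9, 473.1, 282.3]
orientation: [3.132, -0.214, -0.02]
wrist_force: [-0.5, 0.1, -0.3]
grip_width: 85.5
[459.89110129 473.14458044 282.30830735]
```

View pics/t13z.png

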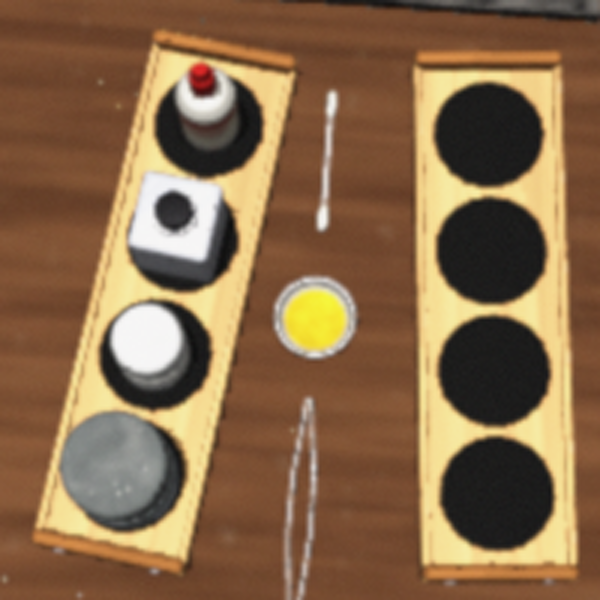

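View pics/s13z.png

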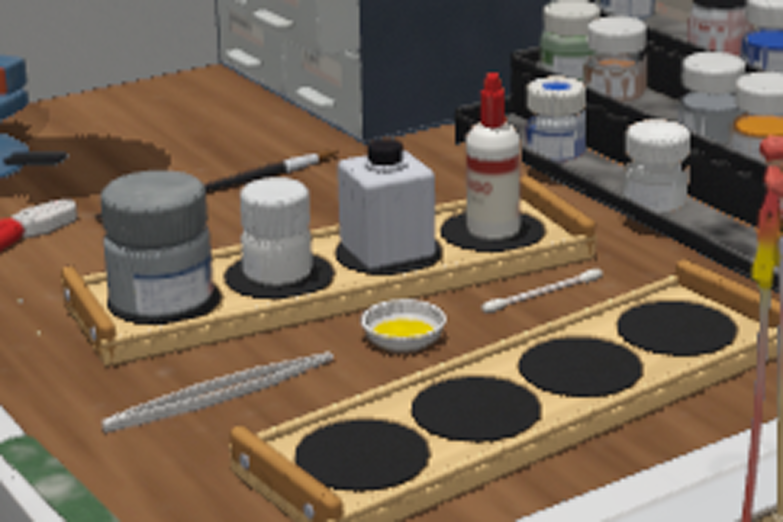

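```bash
python3 - <<'E'
from h import *
f=lambda x,y:(x/3+220-.33,y/3+145-.33)
g=lambda x,y:(x/2.9+190-.33,y/2.9+180-.33)
for n,q,z in [("tip",(201,74),100),("cap",(175,210),72),("small",(147,338),58),("large",(114,463),71)]: print(n,np.round(ray("top",f(*q),z),1))
t=np.mean([ray("top",f(*q),60) for q in [(145,172),(225,185),(211,265),(131,247)]],0);print(t)
for n,q,z in [("tip",(492,76),100),("cap",(386,148),72),("small",(276,193),58),("large",(154,195),71),("pad4",(493,230),12),("pad1",(163,302),12)]: print(n,np.round(ray("side",g(*q),z),1))
E
```

```text
tip [637.8 172.6 100. ]
cap [578.5 181.8  72. ]
small [518.1 190.9  58. ]
large [455.7 199.2  71. ]
[578.22417131 181.28760929  60.        ]
tip [640.3 170.3 100. ]
cap [578.1 176.1  72. ]
small [518.6 185.9  58. ]
large [454.2 190.1  71. ]
pad4 [641.4 170.6  12. ]
pad1 [455.7 192.6  12. ]
```

```bash
python3 -c "
from station import ctrl
print(ctrl.close_job())"
```

```text
the job is handed in; nothing more can be done
None
```

All four containers now stand upright in the other rack with the row reversed. The order from nearest to farthest is large jar, small jar, tin, dropper bottle. I handed the job in at about 25 s on the clock, with the gripper open and well clear.

- **Upright and in order:** the last side and top pictures show every container upright on its own pad, and the old rack empty.
- **Centring from the top camera:** the small jar is within about 1 mm of its pad centre, and the tin and large jar within about 2 mm. The dropper's tip read about 4 mm short of its pad centre.
- **Disagreement on the dropper:** the side camera put its tip about 1 mm from the pad centre, with its base centred on the pad. The wrist camera's two readings fell about 2 mm past the pad centre and 4 mm short of it. I judged it centred and left it.
- **Camera limits:** top and side positions differ by about 4–9 mm in y at the new rack, so I compared each object with its pad in the same view.
- **Forces:** the wrist force stayed below 10 N in every reading I took.

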